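# Present the mixing-ball dish to the loading chute

### The job

The white dish with the arched handle holds one loose steel mixing ball. Lift it by the handle, turn it about a quarter turn in the air so that its spout points down the wooden loading chute the way a ball would run, and finish still holding it there: level and still, the spout's tip reaching 1 to 2 cm over the chute's upper end and 1 to 3 cm above the chute's floor, without touching the chute. Keep the dish level and the ball in the middle of the dish all the way, and leave the cork block, tape roll and eraser where they are.

Things in the scene. Friction and masses are not known exactly. Their poses are not given: they have to be found in the camera images.
- dish: Loose white round dish, 132 mm wide, rim 26 mm high, about 0.2 kg, on the table, spout roughly away from the robot. Origin: centre of underside; z up, x to the spout (34 mm wide channel in the rim). Floor slopes 8 degrees to the middle, there 6 mm above the underside. Above the middle a wooden handle bar, 12 mm thick along x, 114 mm long along y, on thin legs at y = +-66 mm.
- dish_grip (a point): Centre of the handle bar (12 mm thick along the dish's x, 18 mm high, 114 mm long along its y), gripped from above across its 12 mm; 85 mm above the dish's underside, straight above its centre. Axes as the dish's.
- dish_lip (a point): Tip of the spout, on its floor: 88 mm along the dish's x from its centre, 15 mm above its underside. The spout's own bottom is 4 mm lower.
- ball: Loose dark steel ball, 22 mm across, 40 g, resting in the middle of the dish. Origin: its centre; its axes turn as it rolls.
- chute: Fixed wooden chute on a 200 x 86 mm base, to the robot's left, a white open jar on the base under its lower end. Origin: on the table, 5 mm off the base's middle; z up, x the level direction a ball would run, about +y. Trough 128 mm long, 48 mm wide outside, 40 inside, slopes down 12 degrees along x; side walls 15 mm above its floor.
- chute_mouth (a point): Middle of the chute's upper end, on the trough floor: at x = -70 mm, z = 145 mm in the chute's frame. Axes as the chute's (z vertical, x the level running direction).
- cork_block: Bystander: loose cork sanding block, 33 x 46 x 42 mm. Origin: centre of its underside.
- masking_tape: Bystander: loose roll of tape lying flat, 104 mm across, 25 mm high. Origin: centre of its underside.
- eraser: Bystander: loose eraser, 22 x 46 x 13 mm. Origin: centre of its underside.

How it is judged:
On the way, in this order (a step that is already met when the one before it is completed fails the run):
1. the dish is lifted clear of the table with the ball in its middle (height (world z) of dish above 0.02 m and horizontal distance between ball and dish below 0.012 m and contact force between the fingers and dish above 1 N), for 0.2 s.
2. the dish, in the air, has been turned so that its spout points the way the chute runs, the ball in its middle (height (world z) of dish above 0.02 m and horizontal distance between ball and dish below 0.012 m and angle between the x axis of dish and the x axis of chute, either way round below 0.15 rad), for 0.2 s.
At the end, for the whole second after the job is handed in: Gripped, still, level within 0.06 rad; spout along the chute within 0.15 rad, its tip -2 to 32 mm past the chute's upper end, within 12 mm of the centre line, 3 to 40 mm above the floor of that end, chute untouched; ball within 12 mm of the dish's centre, dish and ball at rest (x of dish_lip in the frame of chute_mouth between -0.002 and 0.032 m and y of dish_lip in the frame of chute_mouth between -0.012 and 0.012 m and z of dish_lip in the frame of chute_mouth between 0.003 and 0.04 m and x of dish in the frame of chute_mouth below -0.04 m and angle between the x axis of dish and the x axis of chute, either way round below 0.15 rad and angle between dish's own z axis and vertical below 0.06 rad and horizontal distance between ball and dish below 0.012 m and contact force between the fingers and dish above 1 N and contact force between dish and chute below 0.3 N and linear speed of dish below 0.02 m/s and linear speed of ball below 0.04 m/s); the arm keeps its last pose, push and grip.
It fails at once if the ball leaves the middle of the dish (more than 20 mm from the centre) (horizontal distance between ball and dish above 0.02 m).
It fails at once if the dish tilts by more than 0.15 rad (angle between dish's own z axis and vertical above 0.15 rad).
It fails at once if the cork block is pushed out of place (more than 20 mm) (distance of cork_block from where it was at the start of the episode above 0.02 m).
It fails at once if the tape roll is pushed out of place (more than 20 mm) (distance of masking_tape from where it was at the start of the episode above 0.02 m).
It fails at once if the eraser is pushed out of place (more than 20 mm) (distance of eraser from where it was at the start of the episode above 0.02 m).
It also fails if it takes over 48 s, if anything falls off the work surface, if the arm or the gripper's body presses on something with over 40 N, if the wrist force passes 120 N, or if a joint passes its speed limit or range.

### The arm

A 6-joint arm with a two-finger parallel gripper is mounted at the origin on a cart in front of the work surface, level with it; the furniture and walls round the work are solid. World frame = base frame: x ahead of the robot, y to its left, z up, the work surface at z = 0. Lengths are in m, angles in rad, forces in N, time in s.
With the tool pointing down it reaches from about 0.35 to 0.8 m from the base axis. Payload 7.3 kg.
Tool frame: the origin (TCP) lies midway between the tips of the shut fingers; the grasp point (between the pads) lies 19 mm behind it; z points along the fingers, y is the line along which they close (so a half turn about z gives the same grasp; the last joint's range is limited). The gripper opens to 85 mm and grips with 20 to 120 N. Pads are 22 mm wide; open, the fingers measure 114 mm over their backs; the gripper's body (76 mm by 85 mm) begins 54 mm behind the grasp point. The pads swing forward as they close: fully open they stand 13 mm farther back than shut.
Start: joints at [-1.428, 0.342, 1.524, -0, 1.275, -0.146], TCP at [0.15, -0.503, 0.231] pointing down, gripper open.
Joint ranges: [-2.53, 2.53], [-0.77, 2.02], [0.04, 2.7], [-1, 4.14], [0.28, 2.66], [-3.11, 3.11]. Speed limits (rad/s): [2.57, 2.57, 3.14, 3.14, 3.14, 3.14].

### API

Orientations are given as a unit quaternion [x, y, z, w].
In Python, from workcell import r gives the robot as it stands. Calls block until the motion is done:
- r.reach(position, orientation): joint-space move of the TCP to a pose.
- r.move_straight(position, orientation=None, speed=0.15, max_force=None): straight line of the TCP; orientation=None keeps the orientation; speed is the mean speed in m/s. With max_force (N) it stops when the force on the tool has changed by that much, and returns True; else False.
- r.movej(angles): joint-space move.
- r.command_gripper(opening, force=None): finger opening in m; force is the grip in N (None keeps the last); returns when the fingers have stopped.
- r.hold(seconds).
- r.solve_ik(position, orientation): joint angles nearest the present ones, or None.
- r.read_state(): the state.
- r.get_image(name): name is "scene" or "top" or "wrist"; returns the picture (400x640x3 uint8, red, green, blue); there is no depth.
- r.camera_model(name): a dict with "K" (3x3 intrinsics, pixels), "R" (3x3) and "t" (3): a world point X has camera coordinates R X + t; the wrist camera has in their place "tool_from_camera" (4x4, takes a point from camera to tool coordinates, whose origin is the TCP and whose axes are the flange's). Camera axes: x right, y down, z forward; pixel columns grow to the right and rows downward; lengths in m; the calibration is good to about 2 mm. A picture is of the moment at which its call begins: read the wrist's pose just before it. camera_model takes no time and is no camera call.
A pose or a line that the arm cannot do raises r.PlanningError and nothing moves.
- r.finish_job(): hands the job in; it is judged then, once.
The state is a dict: "time_s": time; "joint_positions": joint angles; "dq": joint speeds; "tau": joint torques, N m; "eef_pos": TCP position; "eef_rot": TCP orientation; "contact_force": force on the tool from outside, world axes, zero at the start; "torque": the same for the moment, N m; "grip_width": finger opening in m; "grip_force": force on a finger pad.
Only numpy, scipy, OpenCV 4.12 (cv2) and the standard library are available. Lean on these libraries where they do the work, as an engineer would, in place of code of your own. Each camera call takes 0.05 s, during which the arm holds its last target. There are 200 camera calls.

## Working session

There is one attempt and no reset: what is moved stays moved. The work goes in short steps, each a Python script; the robot and the scene stay as the last script left them, time stands still between calls to the robot, and variables do not carry over. Pictures are saved under pics/ and viewed, at most 10 in all, crops included, and the job is handed in when it is done.

```bash
ls; mkdir -p pics; python3 - <<'E'
from workcell import r
import cv2
for n in("scene","top"):
    cv2.imwrite(f"pics/{n}0.png",cv2.cvtColor(r.get_image(n),cv2.COLOR_RGB2BGR))
    m=r.camera_model(n);print(n,{k:(v.tolist() if hasattr(v,'tolist') else v) for k,v in m.items()})
s=r.read_state();print(s)
print(r.camera_model("wrist"))
E
```

```text
pics
workcell.py
scene {'K': [[418.11633626673387, 0.0, 325.16626824779], [0.0, 418.11633626673387, 200.3443501096529], [0.0, 0.0, 1.0]], 'R': [[-0.653477126033625, -0.7568653971649992, 0.011064191118264646], [-0.525241607302866, 0.44287113695072683, -0.7266267336217904], [0.5450586204333765, -0.48064532311283154, -0.6869433554966715]], 't': [0.411775810827761, 0.36145237937219893, 0.8123559923198747]}
top {'K': [[478.12784768228295, 0.0, 312.7438090314054], [0.0, 478.12784768228295, 200.21526905225392], [0.0, 0.0, 1.0]], 'R': [[0.013207806688429597, -0.9997974047670583, -0.015188919103618805], [-0.9955281509983105, -0.01172739254728608, -0.09373456584380535], [0.0935374492509064, 0.016359024576577397, -0.9954813548743829]], 't': [0.043611328649777924, 0.5427027539878853, 1.1286856542267252]}
{'time_s': 0.1, 'joint_positions': array([-1.42801929e+00,  3.42643540e-01,  1.52492754e+00, -1.28688601e-05,
        1.27541117e+00, -1.46014021e-01]), 'dq': array([ 8.05059504e-05, -2.02141275e-03, -1.45329020e-03, -5.48692308e-04,
       -3.40342508e-04,  1.47146433e-04]), 'tau': array([ 1.00
[... 252 characters left out ...]
 'contact_force': array([ 0.19366533,  0.35040025, -0.32237451]), 'torque': array([-0.03298248,  0.04587752,  0.00349889]), 'grip_force': 0.0, 'grip_width': 0.08525088815017451}
{'K': array([[282.69204885,   0.        , 319.61234146],
       [  0.        , 282.69204885, 198.33801024],
       [  0.        ,   0.        ,   1.        ]]), 'tool_from_camera': array([[ 4.81295300e-04, -9.62769609e-01, -2.70322860e-01,
         6.89905195e-02],
       [ 9.99999854e-01,  5.29487189e-04, -1.05351592e-04,
        -1.14251018e-03],
       [ 2.44561802e-04, -2.70322770e-01,  9.62769723e-01,
        -1.42053747e-01],
       [ 0.00000000e+00,  0.00000000e+00,  0.00000000e+00,
         1.00000000e+00]])}
```

View pics/top0.png

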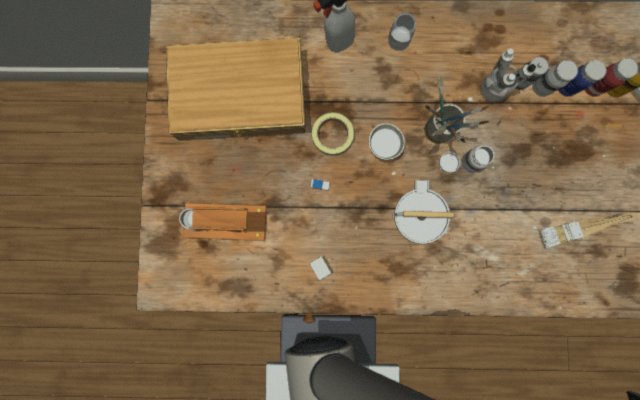

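View pics/scene0.png

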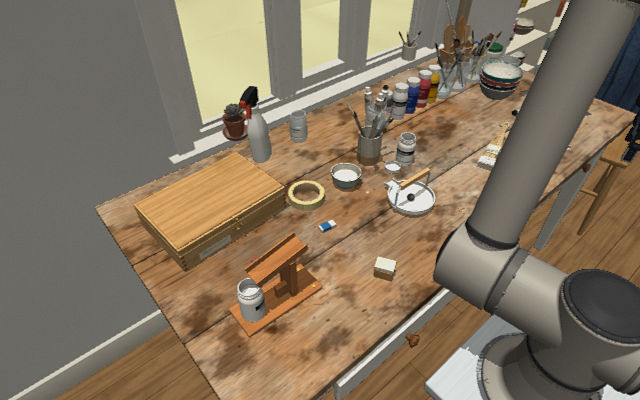

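The top view shows the dish at about (422,216), its spout at (422,186) pointing away from the robot, and its bar running from (398,213) to (453,214). The chute runs from its upper end near (247,220) to the jar at (188,220). The cork is at (320,268), the tape at (333,134) and the eraser at (320,184). The scene view agrees. I'll enlarge both areas and cast rough rays.

```bash
cat > h.py <<'E'
import numpy as np, cv2
from workcell import r
from scipy.spatial.transform import Rotation as Ro
def cam(n, st=None):
    m=r.camera_model(n); K=np.array(m["K"])
    if n!="wrist": return K,np.array(m["R"]),np.array(m["t"])
    T=np.eye(4);T[:3,:3]=Ro.from_quat(st["eef_rot"]).as_matrix();T[:3,3]=st["eef_pos"]
    W=np.linalg.inv(T@np.array(m["tool_from_camera"])); return K,W[:3,:3],W[:3,3]
def ray(c,uv,z):
    K,R,t=c; d=R.T@np.linalg.inv(K)@np.array([uv[0],uv[1],1.]); o=-R.T@t
    return o+d*(z-o[2])/d[2]
def proj(c,X):
    K,R,t=c; p=K@(R@np.asarray(X,float)+t); return p[:2]/p[2]
def tri(c1,u1,c2,u2):
    A=[];b=[]
    for (K,R,t),u in((c1,u1),(c2,u2)):
        d=R.T@np.linalg.inv(K)@np.array([u[0],u[1],1.]);d/=np.linalg.norm(d);P=np.eye(3)-np.outer(d,d)
        A.append(P);b.append(P@(-R.T@t))
    A=np.vstack(A);b=np.hstack(b);x=np.linalg.lstsq(A,b,rcond=None)[0];return x,np.linalg.norm(A@x-b)
def quat(yaw): # tool down, tool y along world direction yaw
    y=np.array([np.cos(yaw),np.sin(yaw),0]);z=np.array([0,0,-1.]);return Ro.from_matrix(np.c_[np.cross(y,z),y,z]).as_quat()
def save(n,im): cv2.imwrite(f"pics/{n}.png",cv2.cvtColor(im,cv2.COLOR_RGB2BGR))
E
python3 - <<'E'
from h import *
c=cam("top"); im=cv2.imread("pics/top0.png")
a=im[170:260,375:475];b=im[190:250,170:280]
a=cv2.resize(a,None,fx=5,fy=5,interpolation=cv2.INTER_CUBIC);b=cv2.resize(b,None,fx=5,fy=5,interpolation=cv2.INTER_CUBIC)
cv2.imwrite("pics/chz.png",b)
for uv,z in(((422,216),.026),((422,185),.02),((398,213),.085),((453,214),.085),((247,220),.145),((265,208),.01),((265,240),.01),((186,204),.01)): print(uv,ray(c,uv,z).round(3))
E
```

```text
(422, 216) [ 0.507 -0.212  0.026]
(422, 185) [ 0.583 -0.214  0.02 ]
(398, 213) [ 0.51  -0.145  0.085]
(453, 214) [ 0.509 -0.27   0.085]
(247, 220) [0.486 0.19  0.145]
(265, 208) [0.523 0.167 0.01 ]
(265, 240) [0.445 0.166 0.01 ]
(186, 204) [0.531 0.362 0.01 ]
```

View pics/chz.png

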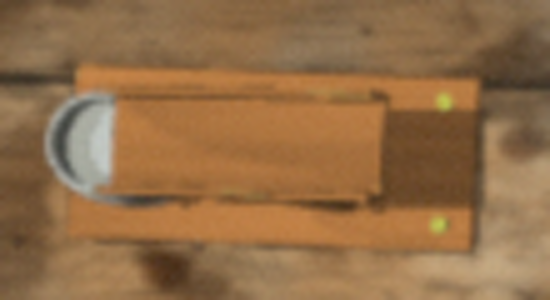

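The enlarged crop shows the trough's upper end at crop x≈382, y 100–200, which is full-image (246.4, 210–230). The base corners are near (186,203), (266,206), (264,240) and (184,237). Next are wrist views above the chute and then above the dish.

```bash
python3 - <<'E'
from h import *
import json
q=quat(0)
S={}
for k,p,yaw in(("dish",[.47,-.212,.36],0),("chute",[.49,.14,.40],np.pi/2)):
    for h in(0,np.pi): print(k,h,r.solve_ik(p,quat(yaw+h)))
# chute view first, tool y along chute x
def shot(n,p,yaw):
    r.reach(p,quat(yaw)); r.hold(.3); s=r.read_state(); im=r.get_image("wrist"); save(n,im)
    S[n]={k:list(map(float,s[k])) for k in("eef_pos","eef_rot")}; print(n,s["time_s"],s["eef_pos"],s["joint_positions"].round(2))
h=0 if abs(r.solve_ik([.47,-.212,.36],quat(0))[5])<2.5 and r.solve_ik([.49,.13,.3],quat(np.pi/2)) is not None else np.pi
print("h",h)
shot("w_dish",[.49,-.212,.36],h)
shot("w_chute",[.49,.14,.42],h)
json.dump(S,open("S.json","w"))
a=cv2.imread("pics/w_dish.png");b=cv2.imread("pics/w_chute.png")
cv2.imwrite("pics/both.png",np.vstack([a,b])[:, :] if 0 else cv2.resize(np.vstack([a,b]),(480*1,600)))
E
```

```text
dish 0 [-5.72462623e-01  2.58584653e-01  1.29187286e+00 -4.44089210e-16
  1.59113514e+00 -5.72462623e-01]
dish 3.141592653589793 [-5.72462623e-01  2.58584653e-01  1.29187286e+00 -4.44089210e-16
  1.59113514e+00  2.56913003e+00]
chute 0 [ 1.27813066e-01  2.42210504e-01  1.20885059e+00 -4.44089210e-16
  1.69053156e+00 -1.44298326e+00]
chute 3.141592653589793 [ 1.27813066e-01  2.42210504e-01  1.20885059e+00 -4.44089210e-16
  1.69053156e+00  1.69860939e+00]
h 0
w_dish 2.1 [ 0.48975975 -0.21251043  0.35983067] [-0.55  0.3   1.24 -0.    1.6  -0.55]
w_chute 3.7917 [0.4902123  0.13934015 0.41983649] [ 0.13  0.24  1.16 -0.    1.74  0.13]
```

View pics/both.png

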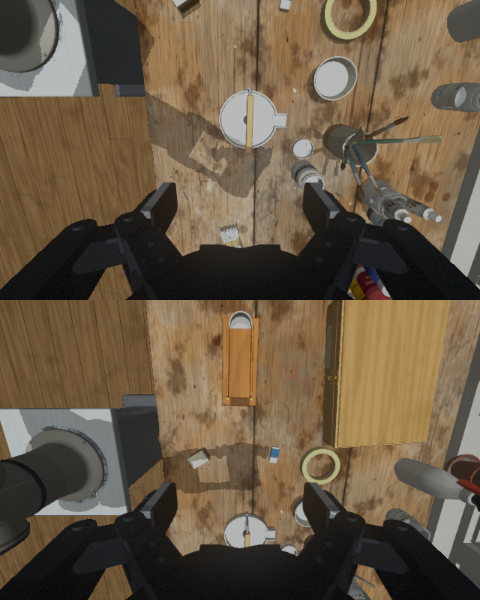

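The wrist views are clear. In full-image pixels the dish is near (332,160) with its spout to the right, the bar is near x≈333, and the chute base's upper end is near (320,140). I'll segment the bar, dish and chute by colour.

```bash
python3 - <<'E'
from h import *
a=cv2.imread("pics/w_dish.png");b=cv2.imread("pics/w_chute.png")
A=a[105:215,280:390];B=b[10:150,285:355]
g=lambda x,s:cv2.resize(x,None,fx=s,fy=s,interpolation=cv2.INTER_CUBIC)
A=g(A,4);B=g(B,4)
c=np.zeros((560,740,3),np.uint8);c[:440,:440]=A;c[:560,450:730]=B
cv2.imwrite("pics/zz.png",c)
hsv=cv2.cvtColor(a,cv2.COLOR_BGR2HSV);print(hsv[140:180:10,332],hsv[160,300:370:5].tolist())
E
```

```text
[[ 23  86 186]
 [ 23  90 185]
 [ 22  90 184]
 [ 22  90 186]] [[90, 4, 187], [90, 3, 186], [90, 3, 186], [80, 4, 187], [80, 4, 187], [0, 0, 84], [19, 97, 184], [21, 95, 185], [75, 3, 187], [75, 3, 186], [90, 3, 186], [80, 4, 186], [90, 4, 186], [90, 1, 186]]
```

View pics/zz.png

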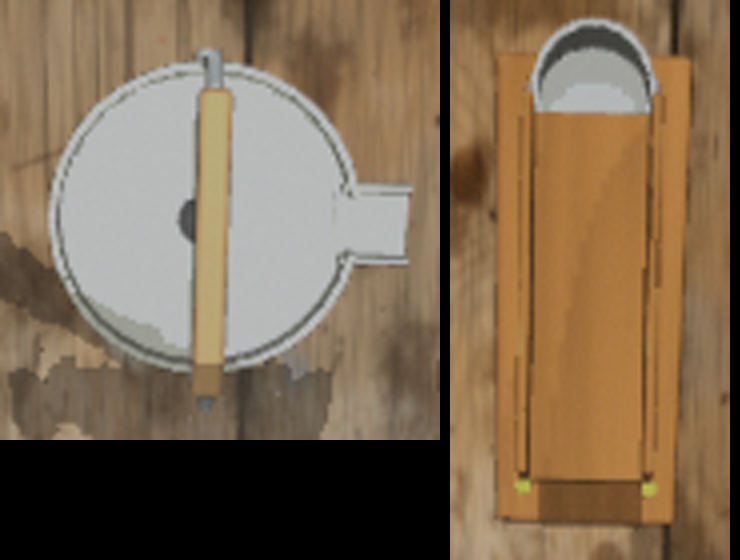

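The crop shows the bar from full pixel (334,127.5) to about (331.5,203) and the spout tip corners at (382.2,151.3) and (381.3,170.5). The ball is just left of the bar. The chute floor's upper edge runs from (305,130) to (332.5,130), and its lower edge from (306.2,38) to (335,38).

```bash
python3 - <<'E'
from h import *
import json
S=json.load(open("S.json"));cd=cam("wrist",S["w_dish"]);cc=cam("wrist",S["w_chute"]);ct=cam("top")
a=cv2.imread("pics/w_dish.png");hsv=cv2.cvtColor(a,cv2.COLOR_BGR2HSV).astype(int)
m=(hsv[...,1]>45)&(hsv[...,2]>90)
P=[]
for v in range(132,194):
    u=np.where(m[v,322:344])[0]+322
    P.append((u.mean(),v,len(u)))
P=np.array(P);print("bar width px",np.median(P[:,2]))
f=np.polyfit(P[:,1],P[:,0],1)
e=[ray(cd,(np.polyval(f,v),v),.094) for v in (127.5,203.)]
print("bar ends",e,np.linalg.norm(e[0]-e[1])); d=e[0]-e[1]; print("dish yaw(bar)",np.arctan2(d[1],d[0])-np.pi/2,"centre",(e[0]+e[1])/2)
w=((hsv[...,1]<40)&(hsv[...,2]>120)).astype(np.uint8); w[:, 370:]=0; w[:, :285]=0; w[:112]=0;w[205:]=0
w=cv2.morphologyEx(w,cv2.MORPH_CLOSE,np.ones((9,9)));c=max(cv2.findContours(w,0,1)[0],key=cv2.contourArea).reshape(-1,2)
X=np.array([ray(cd,p,.026)[:2] for p in c])
ok=np.ones(len(X),bool)
for _ in range(6):
    s=np.linalg.lstsq(np.c_[2*X[ok],np.ones(ok.sum())],(X[ok]**2).sum(1),rcond=None)[0];R=np.sqrt(s[2]+s[0]**2+s[1]**2)
    ok=abs(np.linalg.norm(X-s[:2],axis=1)-R)<.002 if _>1 else abs(np.linalg.norm(X-s[:2],axis=1)-R)<.006
print("rim",s[:2],R,ok.sum(),len(X))
l=[ray(cd,u,.022) for u in((382.2,151.3),(381.3,170.5))];lm=sum(l)/2;v=lm[:2]-s[:2];print("lip",lm,np.linalg.norm(l[0]-l[1]),"yaw",np.arctan2(v[1],v[0]),"len",np.linalg.norm(v))
u=[ray(cc,p,.145) for p in((305,130),(332.5,130))];lo=[ray(cc,p,.1184) for p in((306.2,38),(335,38))]
print("mouth",sum(u)/2,np.linalg.norm(u[0]-u[1]),"low width",np.linalg.norm(lo[0]-lo[1]));d=sum(lo)/2-sum(u)/2;print("yaw",np.arctan2(d[1],d[0]),"len",np.linalg.norm(d))
px=lambda x,y:(285+(x-450)/4,10+y/4)
for A,B in(((497,55),(496,520)),((690,58),(671,522))):
    A,B=ray(cc,px(*A),.012),ray(cc,px(*B),.012);print("base edge",A,B,np.linalg.norm(A-B),np.arctan2(*(A-B)[1::-1]))
tm=[ray(ct,(170+382/5,190+y/5),.160) for y in(97,203)];print("top mouth(wall top)",sum(tm)/2,np.linalg.norm(tm[0]-tm[1]))
top=[(185.6,203),(266,206),(264.4,240),(183.6,237)];T=[ray(ct,p,.012) for p in top];print("base top-view",np.round(T,4),[np.arctan2(*(T[i]-T[j])[1::-1]) for i,j in((0,1),(3,2))])
E
```

```text
bar width px 8.0
bar ends [array([ 0.50927614, -0.15417597,  0.094     ]), array([ 0.5071015 , -0.26447338,  0.094     ])] 0.11031884236997697
dish yaw(bar) -0.01971352148892347 centre [ 0.50818882 -0.20932467  0.094     ]
rim [ 0.50861558 -0.20947767] 0.06511128658640503 205 241
lip [ 0.59545192 -0.21147327  0.022     ] 0.032686948723461284 yaw -0.022977066069767606 len 0.08685927125142719
mouth [0.48909995 0.19388924 0.145     ] 0.03944500109402498 low width 0.04048253051513507
yaw 1.5491272826195037 len 0.12764231607932786
base edge [0.4510482  0.36701636 0.012     ] [0.44613596 0.17049532 0.012     ] 0.19658241780906724 1.545805533058486
base edge [0.53415515 0.3658053  0.012     ] [0.52970447 0.1695     0.012     ] 0.19635574448401213 1.548128012631553
top mouth(wall top) [0.48558762 0.18887679 0.16      ] 0.045162130737787104
base top-view [[0.5329 0.3623 0.012 ]
 [0.5279 0.1647 0.012 ]
 [0.445  0.1667 0.012 ]
 [0.4497 0.364  0.012 ]] [np.float64(1.5454172791958658), np.float64(1.5469288375948969)]
```

The measurements agree. The rim radius comes out at 65 mm, the lip length at 87 mm and the trough width at 39–40 mm. The dish centre is at (0.5085, -0.2095) with yaw -0.021, and the mouth is at (0.489, 0.194) with yaw 1.547. Next I'll grasp the bar and lift a little.

```bash
python3 - <<'E'
from h import *
q=quat(-.021);x,y=.5084,-.2095
r.reach([x,y,.22],q); r.move_straight([x,y,.067],speed=.1,max_force=10)
r.command_gripper(.03); r.hold(.2); r.command_gripper(0,60)
s=r.read_state();print(s["time_s"],s["eef_pos"],s["grip_width"],s["grip_force"],s["contact_force"])
r.move_straight([x,y,.067+.06],speed=.04); r.hold(.6)
s=r.read_state();print(s["time_s"],s["eef_pos"],s["grip_width"],s["grip_force"],s["contact_force"],s["torque"])
save("top1",r.get_image("top"));save("sc1",r.get_image("scene"))
g=lambda n,x,y:cv2.resize(cv2.imread(f"pics/{n}.png")[y-60:y+60,x-60:x+60],None,fx=3,fy=3,interpolation=cv2.INTER_CUBIC)
cv2.imwrite("pics/l1.png",np.hstack([g("top1",422,205),g("sc1",415,180)]))
E
```

```text
8.0833 [ 0.50862419 -0.20957757  0.06709929] 0.011174123694479733 58.691126704216 [ 1.59658349  0.96618436 -0.70286964]
10.3333 [ 0.50839876 -0.2095028   0.12700528] 0.010451562382917768 58.38183045387268 [ 0.20683795 -0.27598769 -2.14317225] [-0.05006066 -0.03112581 -0.02717906]
```

View pics/l1.png

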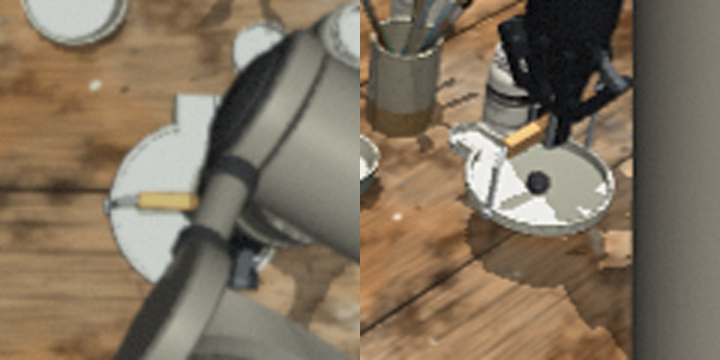

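The dish hangs level from the bar with the ball in the middle, and the measured weight is about 2.1 N. Next I'll raise it, turn it while carrying it over, and stop short of and above the chute.

```bash
python3 - <<'E'
from h import *
yc=1.547; M=np.array([.489,.194]); d=np.array([np.cos(yc),np.sin(yc)])
r.move_straight([.5084,-.2095,.067+.21],speed=.06)
p=M+d*(.015-.088-.05)
r.move_straight([(.5084+p[0])/2,(-.2095+p[1])/2,.277],quat(yc/2),speed=.05)
r.move_straight([*p,.277],quat(yc),speed=.05); r.hold(.5)
p=M+d*(.015-.088)
r.move_straight([*p,.277],speed=.04); r.hold(.5)
s=r.read_state();print(s["time_s"],s["eef_pos"],Ro.from_quat(s["eef_rot"]).as_matrix()[:,1],s["grip_width"],s["contact_force"])
save("top2",r.get_image("top"));save("sc2",r.get_image("scene"));save("w2",r.get_image("wrist"))
t=cv2.imread("pics/top2.png")[160:260,180:340];c=cv2.imread("pics/sc2.png")[180:300,220:400];w=cv2.imread("pics/w2.png")[0:300,200:440]
z=lambda i,W,H:cv2.resize(i,(W,H),interpolation=cv2.INTER_CUBIC)
cv2.imwrite("pics/l2.png",np.hstack([np.vstack([z(t,448,280),z(c,448,299)]),z(w,352,579)]))
E
```

```text
21.4167 [0.48726499 0.1210041  0.27700398] [2.37882704e-02 9.99717019e-01 6.03996946e-06] 0.011067582888794262 [ 0.06710871  0.96260716 -1.49301211]
```

View pics/l2.png

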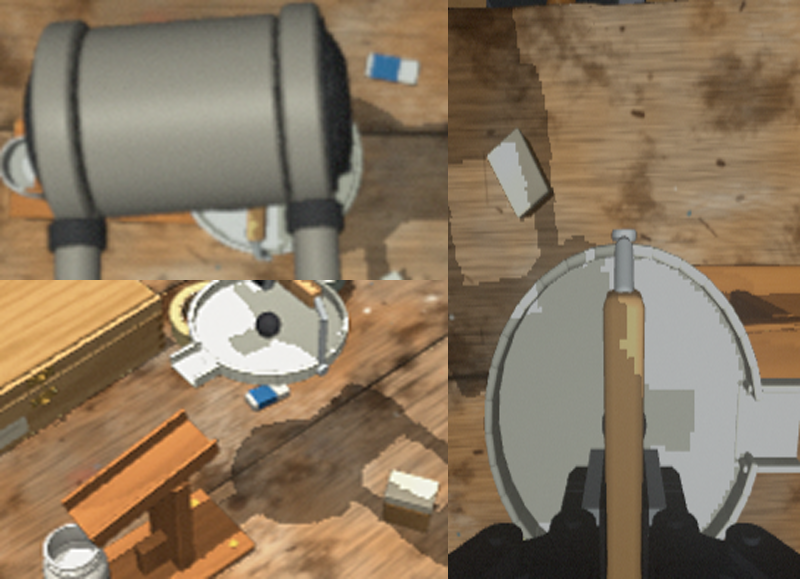

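The scene view shows the dish level with the ball centred, and the spout over and above the chute's upper end. The spout tip is near full pixel (296,216) and the mouth near (300,244). I'll check these numerically before lowering.

```bash
python3 - <<'E'
from h import *
import json
S=json.load(open("S.json"));cc=cam("wrist",S["w_chute"]);cs=cam("scene");s=r.read_state();cw=cam("wrist",s)
yc=1.547;d=np.array([np.cos(yc),np.sin(yc)]);n=np.array([-d[1],d[0]]);M=np.array([.489,.194])
c=s["eef_pos"]+[0,0,.019-.085]; print("dish z",c[2])
for nm,X in(("mouth",[*M,.145]),("wallL",[*(M+.024*n),.16]),("wallR",[*(M-.024*n),.16]),
 ("lip",[*(c[:2]+.088*d),c[2]+.015]),("tipL",[*(c[:2]+.088*d+.017*n),c[2]+.026]),("tipR",[*(c[:2]+.088*d-.017*n),c[2]+.026]),("ball",[*c[:2],c[2]+.017])):
    print(nm,proj(cs,X).round(1),proj(cw,X).round(1))
im=cv2.imread("pics/sc2.png");cv2.imwrite("pics/l3.png",cv2.resize(im[175:265,255:375],None,fx=6,fy=6,interpolation=cv2.INTER_CUBIC))
E
```

```text
dish z 0.2110333441782125
mouth [300.2 240.5] [391.3 190.1]
wallL [306.9 242.6] [397.1 168.8]
wallR [293.1 229.2] [393.4 217.8]
lip [292.8 217. ] [439.5 217.2]
tipL [297.8 217.9] [449.1 198.8]
tipR [287.5 208.3] [443.1 245.4]
ball [327.2 197.2] [317.8 218.1]
```

View pics/l3.png

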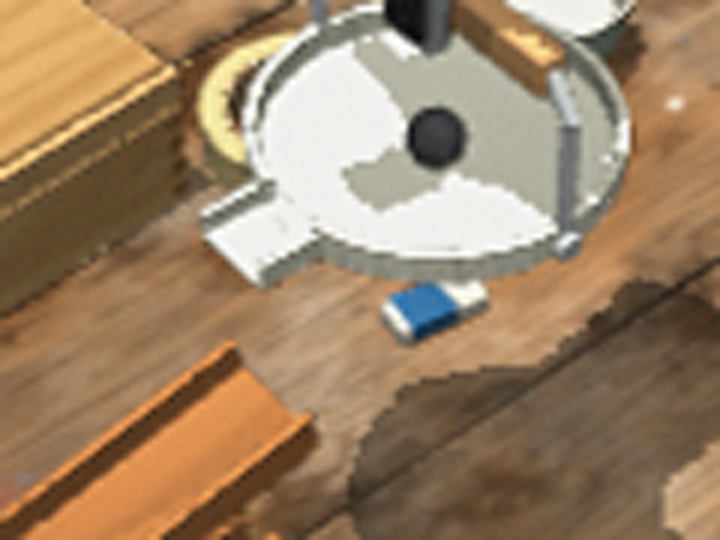

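The ball is seen at (327.8,197.8) against a prediction of (327.2,197.2). The tip corners and mouth match their predictions within 1–3 px, most of it a shared offset. I'll lower straight to 23 mm above the floor, with a force guard.

```bash
python3 - <<'E'
from h import *
s=r.read_state();p=np.array(s["eef_pos"])
yc=1.547;d=np.array([np.cos(yc),np.sin(yc)]);M=np.array([.489,.194]);xy=M+d*(.015-.088)
print(r.move_straight([*xy,.219],speed=.03,max_force=5)); r.hold(1.)
s=r.read_state();print(s["time_s"],s["eef_pos"],s["grip_width"],s["grip_force"],s["contact_force"],s["torque"])
save("sc3",r.get_image("scene"))
c=s["eef_pos"]+[0,0,-.066];cs=cam("scene");n=np.array([-d[1],d[0]])
for X in([*(c[:2]+.088*d+.017*n),c[2]+.026],[*(c[:2]+.088*d-.017*n),c[2]+.026],[*c[:2],c[2]+.017]):print(((proj(cs,X)-[255,175])*6).round())
im=cv2.imread("pics/sc3.png");cv2.imwrite("pics/l4.png",cv2.resize(im[175:265,255:375],None,fx=6,fy=6,interpolation=cv2.INTER_CUBIC))
E
```

```text
False
24.65 [0.48727425 0.1210255  0.21900532] 0.011154842983596524 58.39037597179413 [-0.25308774  0.28318893 -2.35239969] [-0.06198807  0.0476439  -0.05940797]
[263. 377.]
[203. 320.]
[431. 251.]
```

View pics/l4.png

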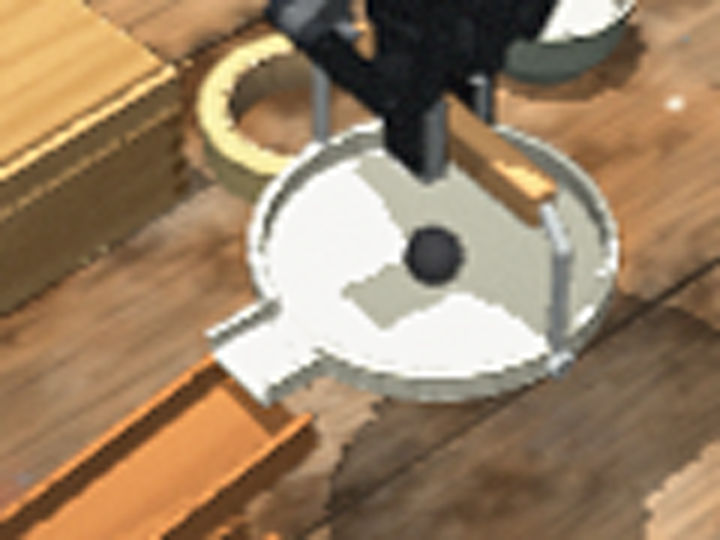

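The spout tip, at crop (210,340)–(268,400), overlaps the chute's upper end with a gap. The ball is centred, the dish is level, and the force is the dish's weight only. The measured positions match the predictions, so I'll hand in.

```bash
python3 -c "
from workcell import r
print(r.finish_job())"
```

```text
the job is handed in; nothing more can be done
None
```

I handed the job in at about 25 s of the 48 s, and no verdict came back: the arm holds the dish level and still with the ball in the middle, its spout tip by my measurements about 15 mm past the chute's upper end and 23 mm above its floor, with no sign of touching the chute.

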